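# Put the red solder sucker away in its tube

### The job

Take the red solder sucker out of its slanted sleeve and put it away nose down in the upright red tube: bring the nose into the tube's mouth at a slant, then straighten the tool upright and lower it all the way to the bottom before letting go, without dropping it. Leave the black solder sucker where it is.

Things in the scene. Friction and masses are not known exactly. Their poses are not given: they have to be found in the camera images.
- red_pump: (mm) Red solder sucker, rigid stick 190 long. Origin: nose tip; z runs from nose to knob. Along z: white taper, 8 diameter at the tip, 0-36; red barrel, diameter 20, 36-165 (grip here); rod 165-178; white knob, diameter 18, to 190. 70 g. Starts nose down in a fixed slanted sleeve (34 outer diameter) that hides its lowest 96; it leans 25 degrees from vertical, knob end towards -x (within 20 degrees), and pulls out along its axis.
- red_tube: (mm) Red plastic tube, fixed upright, empty, open-topped, foot disc 84 wide. Origin: centre of underside, on the table; z up. Rim 100 high, 62 outer diameter. Bore 40 diameter from its floor (at height 8) to height 80, then flaring to 54 at the rim. Once let go, the tool may lean up to 15 degrees in it.
- black_pump: (mm) Black solder sucker, rigid stick 190 long. Origin: nose tip; z runs from nose to knob. Along z: white taper, 8 diameter at the tip, 0-36; black barrel, diameter 20, 36-165 (grip here); rod 165-178; yellow knob, diameter 18, to 190. Bystander in a sleeve like the red one's, its top 192 above the table; leave it alone.
- black_tube: (mm) Black plastic tube, fixed upright, empty, open-topped, foot disc 84 wide. Origin: centre of underside, on the table; z up. Rim 100 high, 62 outer diameter. Bore 40 diameter from its floor (at height 8) to height 80, then flaring to 54 at the rim. Bystander, not used. Sleeves and tubes stand in a row across the table in any order, 140 or more apart.
Things that resemble listed ones, but are neither listed nor needed, are in the scene too. Of the things shaped like the red_pump, the red one is meant. There is more than one size of the red_tube; the job needs the larger.

How it is judged:
By the outcome, as a careful person would: the job done as asked, in the order asked, and still so for the second after the job is handed in, with the robot touching nothing.
It also fails if it takes over 64 s, if anything falls off the work surface, if the arm or the gripper's body presses on something with over 40 N, if the wrist force passes 120 N, or if a joint passes its speed limit or range.

### The arm

A 7-joint arm with a two-finger parallel gripper is mounted at the origin on the work surface. World frame = base frame: x ahead of the robot, y to its left, z up, the work surface at z = 0. Lengths are in m, angles in rad, forces in N, time in s.
With the tool pointing down it reaches from about 0.4 to 0.85 m from the base axis. Payload 4.5 kg.
Tool frame: the origin (TCP) lies at the centre of the arm's flange, where the gripper is bolted on; the fingertips stand r.tcp_to_tips ahead of it and the grasp point (between the pads) lies 147 mm ahead of it (r.tcp_to_tips is the distance from the TCP to the fingertips, in m); x points along the fingers, y is the direction in which the jaws open and shut, and the axes are right-handed (so a half turn about x gives the same grasp; the last joint's range is limited). The gripper opens to 88 mm and grips with 3 to 60 N. Pads are 18 mm wide; open, the fingers measure 123 mm over their backs; the gripper's body (75 mm by 187 mm) begins 45 mm behind the grasp point.
Start: joints at [0.034, 0.689, -0.195, 1.565, 0.157, 0.902, -0.215], TCP at [0.625, 0, 0.405] pointing down, gripper open.
Joint ranges: [-3.01, 3.01], [-0.46, 2.08], [-1.47, 1.51], [0.13, 2.56], [-1, 4.14], [0.04, 2.09], [-2.66, 2.66]. Speed limits (rad/s): [2.57, 2.57, 3.14, 3.14, 3.14, 3.14, 3.14].

### API

Orientations are given as a unit quaternion [x, y, z, w].
In Python, from plant import r, eyes gives the robot as it stands.
- The arm moves only by the tool carry_out, never from a script. Its argument "targets" is text: rows parted by semicolons, each of 5 numbers parted by spaces: the opening, from 0 (shut) to 1 (fully open), then the shift along the tool's x, y, z in mm, then the turn about the tool's x in rad. A call has 1 to 20 rows; each row shifts and turns the commanded pose from where the row before left it, along the tool's axes as they then stand; what a row does not reach is not made up. A row lasts 1/12 s, in which the tool goes at most 41.7 mm and 7.16 degrees, less where a joint would pass 70% of its speed; a pose out of reach is approached as far as the arm can. A call is refused whole if a number of a shift passes 41.7 or a number of a turn 0.125, either way. A call with a gripper value outside its range is refused whole. The fingers move at their own pace and stop on an object; "force" is the grip in N (left out, the last holds). Time passes only in rows, so rows that do not move let the fingers close. It gives the time, the measured TCP pose, the force and the opening at its end, in the units of the state.
- r.get_state(): the state, without advancing time (a new reading comes with each control period).
- eyes.snapshot(name): name is "scene" or "side" or "wrist"; returns (picture, depth): 480x640x3 uint8, blue, green, red; 480x640 float32, m along the optical axis (not along the pixel's ray), 0 where there is no reading.
- eyes.camera_params(name): a dict with "intrinsics" (3x3 intrinsics, pixels), "rvec" (rotation vector, rad) and "tvec" (3), from world to camera coordinates, as OpenCV has them; the wrist camera has in their place "T_tool_cam" (4x4, takes a point from camera to tool coordinates, whose origin is the TCP and whose axes are the tool frame's). Camera axes: x right, y down, z forward; pixel columns grow to the right and rows downward; lengths in m; the calibration is good to about 2 mm. A picture is of the moment at which its call begins: read the wrist's pose just before it. camera_params takes no time and is no camera call.
- r.finish_job(): hands the job in, once; it reports no verdict.
The state is a dict: "clock": time; "q": joint angles; "qd": joint speeds; "joint_torque": joint torques, N m; "tool_pos": TCP position; "eef_rot": TCP orientation; "contact_force": force on the tool from outside, world axes, zero at the start; "moment": the same for the moment, N m; "opening": opening from 0.0 (shut) to 1.0 (fully open).
Only numpy, scipy, OpenCV 4.12 (cv2) and the standard library are available. Lean on these libraries where they do the work, as an engineer would, in place of code of your own. Each camera call takes 0.05 s, during which the arm holds its last target.

## Working session

There is one attempt and no reset: what is moved stays moved. The work goes in short steps, Python scripts to look and compute and a tool call to move; the robot and the scene stay as the last step left them, time stands still between calls to the robot, and variables do not carry over. Pictures are saved under pics/ and viewed, and the job is handed in when it is done.

Besides the shell and the picture viewer there is one more tool, called as name(argument=value, ...) on one line, values as JSON. carry_out: Moves the arm, as the interface text tells. Its arguments: {"type":"object","properties":{"targets":{"type":"string"},"force":{"type":"number"}},"required":["targets"]}

```bash
ls; mkdir -p pics; python3 - <<'E'
from plant import r, eyes
import cv2, numpy as np
s=r.get_state(); print({k:np.round(v,3) for k,v in s.items()}, r.tcp_to_tips)
for n in ["scene","side","wrist"]:
    p,d=eyes.snapshot(n); cv2.imwrite(f"pics/{n}0.png",p); np.save(f"pics/{n}0.npy",d)
    print(n,eyes.camera_params(n))
E
```

```text
pics
{'clock': np.float64(0.0), 'q': array([ 0.034,  0.69 , -0.195,  1.566,  0.157,  0.903, -0.215]), 'qd': array([ 0.002, -0.002,  0.   , -0.001,  0.   , -0.002,  0.001]), 'joint_torque': array([ 0.0000e+00, -5.2757e+01, -1.2670e+00, -1.5343e+01, -5.3000e-02,
        7.0000e-03,  0.0000e+00]), 'tool_pos': array([ 0.625, -0.   ,  0.404]), 'eef_rot': array([-0.499, -0.5  ,  0.5  , -0.5  ]), 'contact_force': array([ 0.34 , -0.539,  0.418]), 'moment': array([-0.004, -0.06 , -0.03 ]), 'opening': np.float64(1.0)} 0.166
scene {'intrinsics': array([[448.45094817,   0.        , 319.04073854],
       [  0.        , 448.45094817, 239.87480432],
       [  0.        ,   0.        ,   1.        ]]), 'rvec': array([ 1.15796565,  2.2255082 , -1.07960567]), 'tvec': array([ 0.23252121, -0.26394389,  1.41602049])}
side {'intrinsics': array([[485.34784992,   0.        , 323.47716724],
       [  0.        , 485.34784992, 233.2040179 ],
       [  0.        ,   0.        ,   1.        ]]), 'rvec': array([ 2.17985782, -0.11222099,  0.03407373]), 'tvec': array([-0.53109708,  0.13445625,  0.97180015])}
wrist {'intrinsics': array([[414.79501601,   0.        , 314.64521451],
       [  0.        , 414.79501601, 242.98513585],
       [  0.        ,   0.        ,   1.        ]]), 'T_tool_cam': array([[-4.16972238e-04, -2.60393097e-01,  9.65502595e-01,
         1.96851982e-02],
       [ 9.99999857e-01, -4.31143582e-04,  3.15592488e-04,
         3.16490522e-04],
       [ 3.34092142e-04,  9.65502589e-01,  2.60393239e-01,
        -6.72063316e-02],
       [ 0.00000000e+00,  0.00000000e+00,  0.00000000e+00,
         1.00000000e+00]])}
```

View pics/scene0.png

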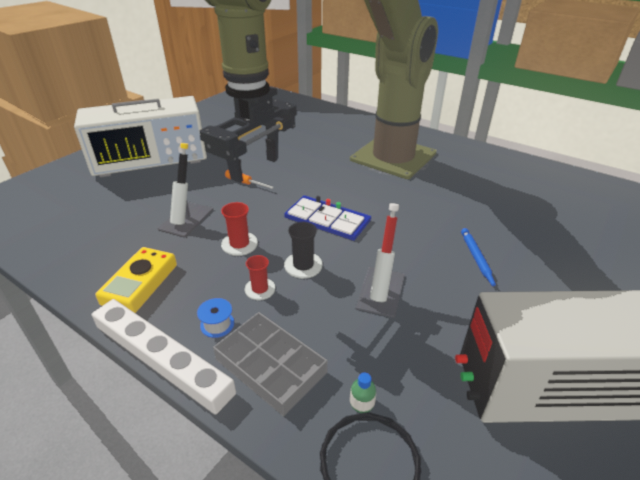

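View pics/side0.png

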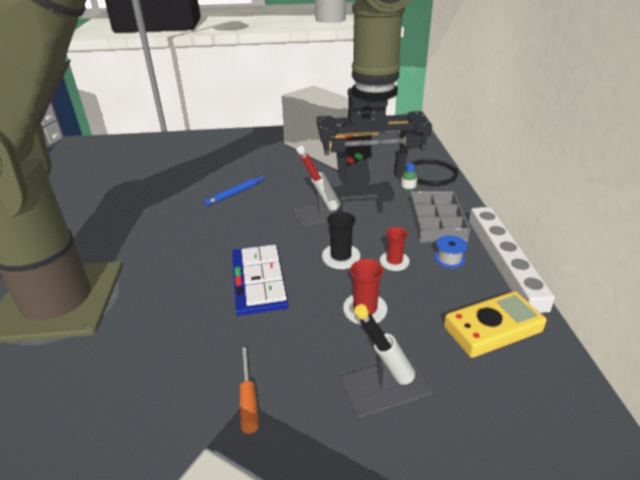

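View pics/wrist0.png

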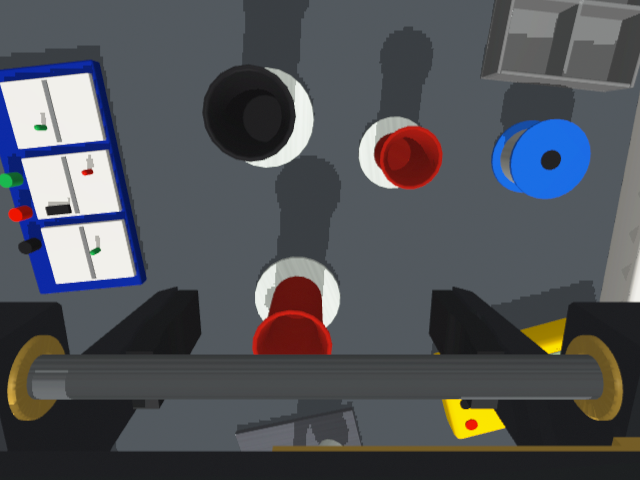

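Scene picture: the red pump is at (388,250), in the right sleeve, and the black pump with its yellow knob is at (181,185). There are two red tubes, at (237,228) and (259,277), and the first looks larger. I'll measure them all.

```bash
cat > h.py <<'E'
import numpy as np, cv2
from scipy.spatial.transform import Rotation as R
def cloud(eyes,n,d,state=None):
    c=eyes.camera_params(n);K=c["intrinsics"]
    v,u=np.mgrid[:480,:640]
    P=np.stack([(u-K[0,2])/K[0,0]*d,(v-K[1,2])/K[1,1]*d,d],-1)
    if "rvec" in c:
        M=cv2.Rodrigues(c["rvec"])[0]; return (P-c["tvec"].ravel())@M
    T=c["T_tool_cam"]; P=P@T[:3,:3].T+T[:3,3]
    return P@R.from_quat(state["eef_rot"]).as_matrix().T+state["tool_pos"]
def proj(eyes,n,X,state=None):
    c=eyes.camera_params(n);K=c["intrinsics"];X=np.atleast_2d(X)
    if "rvec" in c: return cv2.projectPoints(X,c["rvec"],c["tvec"],K,None)[0][:,0]
    T=c["T_tool_cam"]; t=(X-state["tool_pos"])@R.from_quat(state["eef_rot"]).as_matrix()
    p=(t-T[:3,3])@T[:3,:3]; return (p@K.T)[:,:2]/p[:,2:]
def red(p):
    h=cv2.cvtColor(p,cv2.COLOR_BGR2HSV); return ((h[...,0]<6)|(h[...,0]>174))&(h[...,1]>150)&(h[...,2]>60)
E
python3 - <<'E'
from plant import r, eyes
from h import *
s=r.get_state()
for n in ["scene","side","wrist"]:
    p=cv2.imread(f"pics/{n}0.png"); d=np.load(f"pics/{n}0.npy"); P=cloud(eyes,n,d,s)
    N,L,st,_=cv2.connectedComponentsWithStats((red(p)&(d>0)).astype(np.uint8))
    for i in range(1,N):
        if st[i,4]<60: continue
        m=L==i; X=P[m]; print(n,st[i],'min',np.round(np.percentile(X,1,axis=0),3),'max',np.round(np.percentile(X,99,axis=0),3))
        if n!="wrist" and X[:,2].max()<.13 and X[:,2].max()>.06:
            # rim fit
            z=np.percentile(X[:,2],98); print('  rim z',z, 'rim xy range',X[X[:,2]>z-.008].min(0),X[X[:,2]>z-.008].max(0))
        if X[:,2].max()>.15:
            c=X.mean(0); u,sv,vt=np.linalg.svd(X-c); a=vt[0]*np.sign(vt[0,2]); print('  axis',c,a,np.degrees(np.arccos(a[2])),np.degrees(np.arctan2(a[1],a[0])))
E
```

```text
scene [222 203  26  45 846] min [ 0.58  -0.117  0.011] max [ 0.634 -0.062  0.101]
  rim z 0.10023444744975828 rim xy range [ 0.57839516 -0.11968569  0.09237761] [ 0.6355648  -0.05894574  0.10239594]
scene [382 217  14  35 288] min [0.522 0.244 0.108] max [0.552 0.266 0.168]
  axis [0.53737294 0.25528834 0.13816536] [-0.40189177 -0.12798328  0.90669911] 24.946893573752654 -162.3358146629647
scene [247 256  21  37 559] min [0.674 0.029 0.01 ] max [0.715 0.07  0.076]
  rim z 0.07548793133638608 rim xy range [0.67289957 0.02777579 0.06748937] [0.71773002 0.07152834 0.07852665]
scene [471 308  21  54 553] min [0.638 0.463 0.101] max [0.694 0.504 0.15 ]
  axis [0.66802293 0.48456394 0.1282104 ] [0.80818852 0.5889192  0.00234369] 89.86571622369638 36.08046352600683
scene [456 354  12   9  91] min [0.65  0.458 0.035] max [0.664 0.476 0.049]
side [302 155  18  25 167] min [0.511 0.235 0.106] max [0.546 0.25  0.167]
  axis [0.529023   0.24306019 0.13724917] [-0.40472871 -0.11457073  0.90723107] 24.87453225370437 -164.19422621570598
side [387 228  20  35 539] min [0.673 0.025 0.01 ] max [0.712 0.068 0.074]
  rim z 0.0737044163994978 rim xy range [0.67175595 0.02415854 0.06572667] [0.71298253 0.06995122 0.07494887]
side [ 350  259   33   55 1172] min [ 0.578 -0.121  0.017] max [ 0.63  -0.064  0.1  ]
  rim z 0.09961072083728349 rim xy range [ 0.57469314 -0.12488573  0.09175148] [ 0.63376189 -0.06165972  0.10142563]
wrist [ 375  126   67   63 3223] min [0.674 0.027 0.005] max [0.716 0.069 0.077]
wrist [  8 206  24  16 277] min [ 0.339 -0.015 -0.   ] max [0.369 0.003 0.03 ]
wrist [ 252  277   80   78 4411] min [ 0.579 -0.111  0.009] max [ 0.636 -0.062  0.101]
  axis [ 0.60700339 -0.08780493  0.06267252] [-0.00332961  0.2346453   0.97207536] 13.572107512684218 90.81297005359558
wrist [466 420  11  10  82] min [ 0.774 -0.217  0.036] max [ 0.784 -0.206  0.038]
```

```bash
python3 - <<'E'
import cv2
p=cv2.imread("pics/scene0.png")
a=cv2.resize(p[185:315,200:420],None,fx=3.6,fy=3.6,interpolation=cv2.INTER_CUBIC); cv2.imwrite("pics/crop_scene0.png",a)
E
```

```text
(no output)
```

View pics/crop_scene0.png

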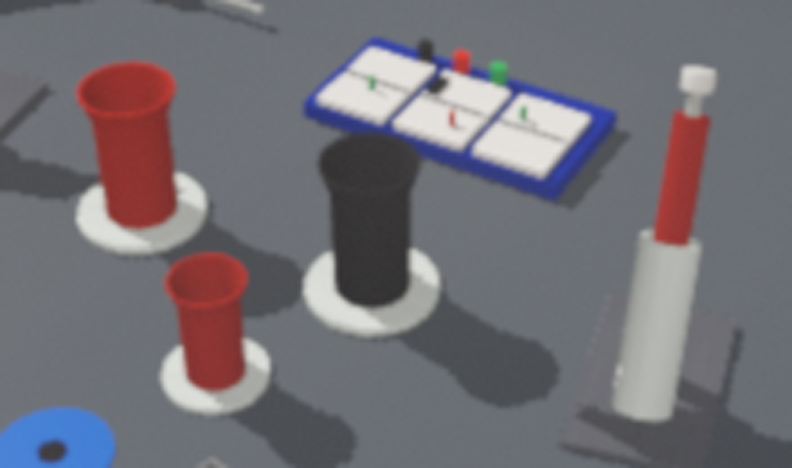

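The tall red tube at (237,228) has its rim at 100 mm with a width of about 59 mm, so it is the one meant. The one at (259,277) is only 75 mm high. In the enlarged crop, the pump at (388,250) has a red barrel and a white knob, so it is the target. Next I'll fit its axis.

```bash
python3 - <<'E'
from plant import r, eyes
from h import *
from scipy.optimize import least_squares
s=r.get_state()
C=[]
for n,box in [("scene",(382,217,14,35)),("side",(302,155,18,25))]:
    p=cv2.imread(f"pics/{n}0.png"); d=np.load(f"pics/{n}0.npy"); P=cloud(eyes,n,d)
    m=np.zeros((480,640),bool); x,y,w,h=box; m[y:y+h,x:x+w]=1; m&=red(p)&(d>0); 
    C.append(P[m])
def res(v,X):
    a=np.array([v[2],v[3],1]);a/=np.linalg.norm(a); c=np.array([v[0],v[1],.138]); q=X-c; q=q-np.outer(q@a,a); return np.linalg.norm(q,axis=1)-.01
def show(X,t):
    o=least_squares(res,[.53,.25,-.44,-.13],args=(X,),loss="soft_l1",f_scale=.001); v=o.x
    a=np.array([v[2],v[3],1]);a/=np.linalg.norm(a); z=np.percentile((X-[v[0],v[1],.138])@a,[.5,99.5])
    print(t,np.round(v,4),'lean',np.degrees(np.arccos(a[2])),'az',np.degrees(np.arctan2(a[1],a[0])),'rms',np.sqrt(np.mean(res(v,X)**2)),'axial',z); return v,a,z
show(C[0],'scene');show(C[1],'side');v,a,z=show(np.vstack(C),'both')
nose=np.array([v[0],v[1],.138])+a*(z[1]-.165); print('nose',nose,'g150',nose+a*.15,'top',nose+a*.19,'axis',a)
print(r.get_state()["tool_pos"],R.from_quat(s["eef_rot"]).as_matrix().round(3))
for n in ["scene","side"]: print(n,proj(eyes,n,[nose+a*.19,nose+a*.165,nose+a*.096]).round(1))
E
```

```text
scene [ 0.5282  0.2529 -0.4413 -0.1482] lean 24.960268491387428 az -161.44046751116247 rms 0.0012010493707853656 axial [-0.03799233  0.02959545]
side [ 0.5268  0.2514 -0.445  -0.1378] lean 24.97978719172637 az -162.79691934060824 rms 0.0017655490885013178 axial [-0.03596767  0.03043122]
both [ 0.5282  0.2521 -0.442  -0.1435] lean 24.92563388593192 az -162.01547222980824 rms 0.0015256918791666716 axial [-0.03777421  0.03073458]
nose [0.58201331 0.26959579 0.01624065] g150 [0.52188583 0.25007714 0.15226899] top [0.50585183 0.24487216 0.18854321] axis [-0.40084991 -0.13012437  0.90685555]
[ 6.24753744e-01 -1.58020443e-05  4.04122836e-01] [[-0.001  1.     0.   ]
 [-0.     0.    -1.   ]
 [-1.    -0.001  0.   ]]
scene [[394.1 203.6]
 [392.  216.2]
 [386.2 250.3]]
side [[299.7 147.4]
 [304.4 155.6]
 [316.8 177.2]]
```

Both cameras agree: lean 24.9°, azimuth −162°, and the sleeve mouth at l≈96. I'll grip at l≈153 mm, world (0.521, 0.250, 0.155), with the jaw axis across the lean plane (turn +1.257 rad). First I hover above it.

carry_out(targets="1 0 -13 -31.2 0;1 0 -13 -31.2 0;1 0 -13 -31.2 0;1 0 -13 -31.2 0;1 0 -13 -31.2 0;1 0 -13 -31.2 0;1 0 -13 -31.2 0;1 0 -13 -31.3 0;1 0 0 0 0.1143;1 0 0 0 0.1143;1 0 0 0 0.1143;1 0 0 0 0.1143;1 0 0 0 0.1143;1 0 0 0 0.1143;1 0 0 0 0.1143;1 0 0 0 0.1143;1 0 0 0 0.1143;1 0 0 0 0.1143", force=20)

```text
clock: 1.65
tool_pos: [0.5208, 0.2498, 0.4045]
eef_rot: [-0.691, -0.148, 0.692, -0.148]
contact_force: [0.2, 0.1, 0.1]
opening: 0.998
```

carry_out(targets="1 0 0 0 0.114;1 0 0 0 0;1 0 0 0 0")

```text
clock: 1.9
tool_pos: [0.5208, 0.2499, 0.4045]
eef_rot: [-0.698, -0.112, 0.698, -0.112]
contact_force: [0.2, 0.1, -0.4]
opening: 0.996
```

```bash
cat > st.py <<'E'
from plant import r, eyes
from h import *
def tooldelta(target,s):
    return (R.from_quat(s["eef_rot"]).as_matrix().T@(np.array(target)-s["tool_pos"]))*1000
E
python3 - <<'E'
from st import *
s=r.get_state(); print(s["clock"],s["tool_pos"].round(4),R.from_quat(s["eef_rot"]).as_matrix().round(3),s["q"].round(2))
nose=np.array([.5820,.2696,.0162]);a=np.array([-.40085,-.13012,.90686])
g=nose+a*.153; print('g',g,'delta',tooldelta(g+[0,0,.147],s).round(1))
p,d=eyes.snapshot("wrist"); q=p.copy()
for l in (.096,.153,.165,.19): cv2.circle(q,tuple(int(i) for i in proj(eyes,"wrist",nose+a*l,s)[0]),3,(0,255,0),-1)
cv2.imwrite("pics/wrist1.png",q)
E
```

```text
1.9 [0.5208 0.2499 0.4045] [[-0.     0.312 -0.95 ]
 [-0.001 -0.95  -0.312]
 [-1.     0.     0.   ]] [-0.65  0.63  0.21  1.73 -0.17  0.8  -1.62]
g [0.52066995 0.24969164 0.15494958] delta [1.026e+02 1.000e-01 2.000e-01]
```

View pics/wrist1.png

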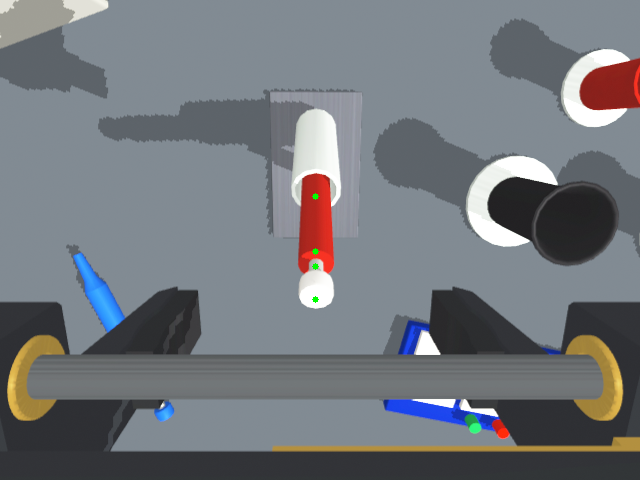

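The wrist view shows the pump lined up vertically at x≈316, midway between the fingers, with the predicted points on its axis. The black tube is to its right at (570,222). I descend 102.5 mm and close.

carry_out(targets="1 20.5 0 0 0;1 20.5 0 0 0;1 20.5 0 0 0;1 20.5 0 0 0;1 20.5 0 0 0;1 0 0 0 0;1 0 0 0 0")

```text
clock: 2.53
tool_pos: [0.5208, 0.2495, 0.3017]
eef_rot: [-0.698, -0.111, 0.699, -0.111]
contact_force: [-0.6, 0.2, 1.4]
opening: 0.999
```

carry_out(targets="0 0 0 0 0;0 0 0 0 0;0 0 0 0 0;0 0 0 0 0;0 0 0 0 0;0 0 0 0 0;0 0 0 0 0;0 0 0 0 0;0 0 0 0 0;0 0 0 0 0", force=20)

```text
clock: 3.37
tool_pos: [0.521, 0.2497, 0.3022]
eef_rot: [-0.698, -0.11, 0.698, -0.111]
contact_force: [0.8, -0.4, 0.3]
opening: 0.269
```

carry_out(targets="0 0 0 0 0;0 0 0 0 0;0 0 0 0 0;0 0 0 0 0")

```text
clock: 3.7
tool_pos: [0.521, 0.2497, 0.3022]
eef_rot: [-0.698, -0.11, 0.698, -0.111]
contact_force: [-0.2, -0.5, -0.1]
opening: 0.219
```

carry_out(targets="0 -9.98 0 4.64 0;0 -9.98 0 4.64 0;0 -9.98 0 4.64 0;0 0 0 0 0")

```text
clock: 4.03
tool_pos: [0.5073, 0.2452, 0.3347]
eef_rot: [0.699, 0.111, -0.698, 0.11]
contact_force: [-0.9, -0.2, -0.2]
opening: 0.217
```

```bash
python3 - <<'E'
from st import *
s=r.get_state(); print(s["clock"],s["tool_pos"].round(4),s["contact_force"].round(2),s["moment"].round(2))
p,d=eyes.snapshot("side"); cv2.imwrite("pics/side1.png",cv2.resize(p[100:280,240:460],None,fx=3.3,fy=3.3,interpolation=cv2.INTER_CUBIC))
E
```

```text
4.0333 [0.5073 0.2452 0.3347] [-0.9  -0.16 -0.16] [-0.02  0.07  0.02]
```

View pics/side1.png

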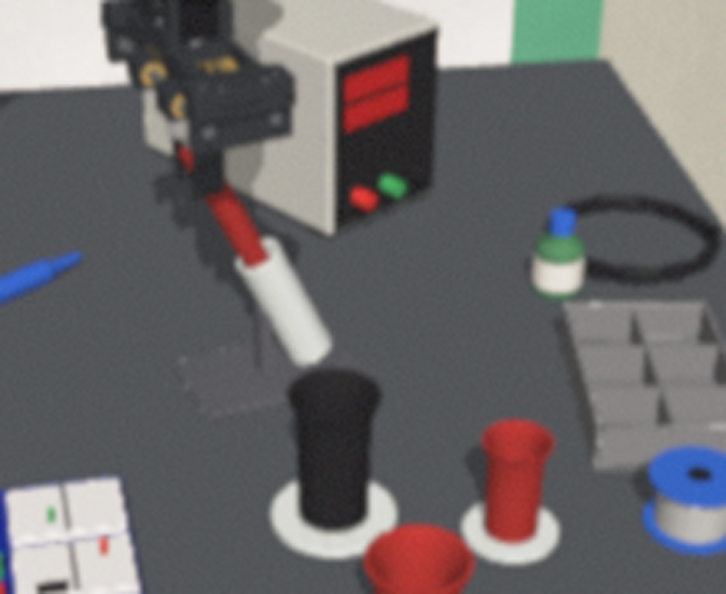

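The pump is coming out with the gripper, with more red visible at crop (235,220). I keep pulling along the axis and then lift.

carry_out(targets="0 -9.98 0 4.64 0;0 -9.98 0 4.64 0;0 -9.98 0 4.64 0;0 -9.98 0 4.64 0;0 -9.98 0 4.64 0;0 -9.98 0 4.64 0;0 -9.98 0 4.64 0;0 -9.98 0 4.64 0;0 -20 0 0 0;0 -20 0 0 0;0 0 0 0 0;0 0 0 0 0")

```text
clock: 5.08
tool_pos: [0.4724, 0.234, 0.4532]
eef_rot: [0.699, 0.111, -0.698, 0.11]
contact_force: [-0.2, -0.2, -0.2]
opening: 0.224
```

```bash
cat > meas.py <<'E'
from st import *
from scipy.optimize import least_squares
def meas(name,cams=("scene","side"),nose_guess=None,a_guess=None):
    """fit red barrel near gripper"""
    s=r.get_state(); T=R.from_quat(s["eef_rot"]).as_matrix(); g=s["tool_pos"]+T[:,0]*.147
    C=[];o={}
    for n in cams:
        p,d=eyes.snapshot(n); P=cloud(eyes,n,d); o[n]=p
        X=P[red(p)&(d>0)]; loc=(X-g)@T
        m=(np.linalg.norm(X-g,axis=1)<.125)&(abs(loc[:,1])<.03)&(X[:,2]>.112)
        C.append(X[m])
    def res(v,X):
        a=np.array([v[2],v[3],1]);a/=np.linalg.norm(a); c=np.array([v[0],v[1],g[2]]); q=X-c; q=q-np.outer(q@a,a); return np.linalg.norm(q,axis=1)-.01
    for k,X in [*zip(cams,C),("both",np.vstack(C))]:
        if len(X)<30: print(k,len(X)); continue
        f=least_squares(res,[g[0],g[1],0,0] if a_guess is None else [g[0],g[1],*a_guess],args=(X,),loss="soft_l1",f_scale=.001); v=f.x
        a=np.array([v[2],v[3],1]);a/=np.linalg.norm(a); c=np.array([v[0],v[1],g[2]])
        z=np.percentile((X-c)@a,[.5,99.5])
        print(k,len(X),'c-g mm',((c-g)*1000).round(1),'lean',np.degrees(np.arccos(a[2])).round(1),'az',np.degrees(np.arctan2(a[1],a[0])).round(0),'loc tilt z,y',np.degrees(np.arctan((T.T@a)[[2,1]]/a[2])).round(1),'rms',np.sqrt(np.mean(res(v,X)**2)).round(4),'axial',z.round(4),'nose via lower',(c+a*(z[0]-.036)).round(4),'via upper',(c+a*(z[1]-.165)).round(4))
    return s,g,T,c,a,o
E
python3 - <<'E'
from meas import *
s,g,T,c,a,o=meas("x")
print(s["clock"],s["tool_pos"].round(4),s["contact_force"].round(2),s["opening"],g)
cv2.imwrite("pics/side2.png",o["side"]);cv2.imwrite("pics/scene2.png",o["scene"])
# target: lateral delta
E
```

```text
scene 665 c-g mm [-0.5  1.   0. ] lean 24.8 az -162.0 loc tilt z,y [24.6 -0.2] rms 0.0012 axial [-0.1144  0.0094] nose via lower [0.5323 0.2542 0.1696] via upper [0.5344 0.2548 0.1649]
side 259 c-g mm [-2.4 -0.6  0. ] lean 24.3 az -162.0 loc tilt z,y [24.2  0.2] rms 0.0018 axial [-0.1147  0.0099] nose via lower [0.5291 0.2531 0.1688] via upper [0.5309 0.2537 0.1648]
both 924 c-g mm [-0.6  0.7  0. ] lean 24.7 az -163.0 loc tilt z,y [24.5 -0.4] rms 0.0015 axial [-0.1143  0.0103] nose via lower [0.5321 0.2534 0.1696] via upper [0.5338 0.254  0.1656]
5.0833 [0.4724 0.234  0.4532] [-0.16 -0.22 -0.15] 0.22379346642058667 [0.47275747 0.23415238 0.3061518 ]
```

View pics/scene2.png

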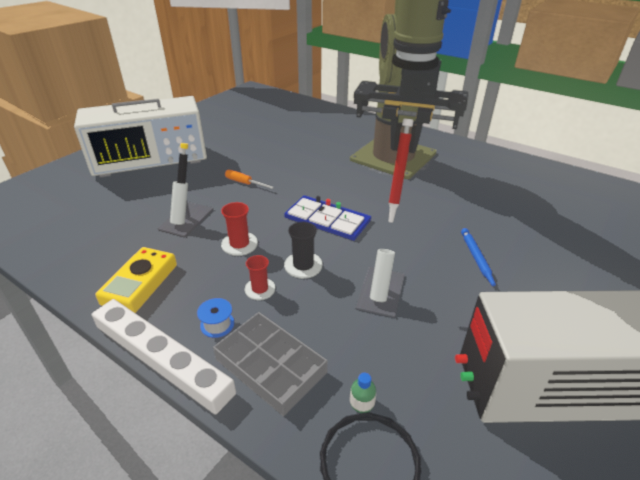

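The pump is out of its sleeve, held at l≈154 and leaning 24.6°, with its nose at scene (392,220), world (0.533, 0.254, 0.167). I carry it above the mouth of the large red tube.

carry_out(targets="0 0 12 1 0;0 0 25 1.9 0;0 0 25 1.9 0;0 0 25 1.9 0;0 0 25 1.9 0;0 0 25 1.9 0;0 0 25 1.9 0;0 0 25 1.9 0;0 0 25 1.9 0;0 0 25 1.9 0;0 0 25 1.9 0;0 0 25 1.9 0;0 0 25 1.9 0;0 0 25 1.9 0;0 0 12.7 3 0;0 0 0 0 0;0 0 0 0 0;0 0 0 0 0")

```text
clock: 6.68
tool_pos: [0.5528, -0.1059, 0.4516]
eef_rot: [-0.698, -0.112, 0.699, -0.111]
contact_force: [0.1, -0.6, -0.6]
opening: 0.222
```

```bash
cat > tube.py <<'E'
from meas import *
def tube(name,s,rim=True):
    p,d=eyes.snapshot(name); P=cloud(eyes,name,d,s); X=P[red(p)&(d>0)]
    m=(np.hypot(X[:,0]-.6063,X[:,1]+.09)<.04)&(X[:,2]>.02)&(X[:,2]<.075); X=X[m]
    # outer wall below the flare: radius unknown -> fit circle
    from scipy.optimize import least_squares
    print(name,len(X), end=' ')
    if len(X)<30: print(); return p
    f=least_squares(lambda v:np.hypot(X[:,0]-v[0],X[:,1]-v[1])-v[2],[.606,-.09,.024],loss="soft_l1",f_scale=.001)
    print('tube fit',f.x.round(4),'rms',np.sqrt(np.mean(f.fun**2)).round(4)); return p
E
python3 - <<'E'
from tube import *
s,g,T,c,a,o=meas("x")
print(s["clock"],s["tool_pos"].round(4),s["contact_force"].round(2),s["opening"],g)
for n in ["scene","side","wrist"]:
    p=tube(n,s); cv2.imwrite(f"pics/{n}3.png",p)
E
```

```text
scene 504 c-g mm [-1.   0.7  0. ] lean 24.7 az -161.0 loc tilt z,y [24.7  0.2] rms 0.0015 axial [-0.1144  0.0085] nose via lower [ 0.6111 -0.0846  0.1679] via upper [ 0.6135 -0.0838  0.1623]
side 477 c-g mm [-0.7  0.1  0. ] lean 24.1 az -161.0 loc tilt z,y [24.2  0.2] rms 0.001 axial [-0.1134  0.0117] nose via lower [ 0.6098 -0.0857  0.1682] via upper [ 0.6113 -0.0852  0.1646]
both 981 c-g mm [-0.8  0.4  0. ] lean 24.5 az -161.0 loc tilt z,y [24.5  0.1] rms 0.0013 axial [-0.1141  0.0112] nose via lower [ 0.6108 -0.0854  0.1679] via upper [ 0.6122 -0.085   0.1646]
6.6833 [ 0.5528 -0.1059  0.4516] [ 0.07 -0.57 -0.61] 0.22225396308992135 [ 0.55266021 -0.10560604  0.30455667]
scene 376 tube fit [ 0.6065 -0.0897  0.0222] rms 0.0013
side 533 tube fit [ 0.6045 -0.094   0.0221] rms 0.0011
wrist 264 tube fit [ 0.6069 -0.0905  0.0199] rms 0.0001
```

View pics/wrist3.png

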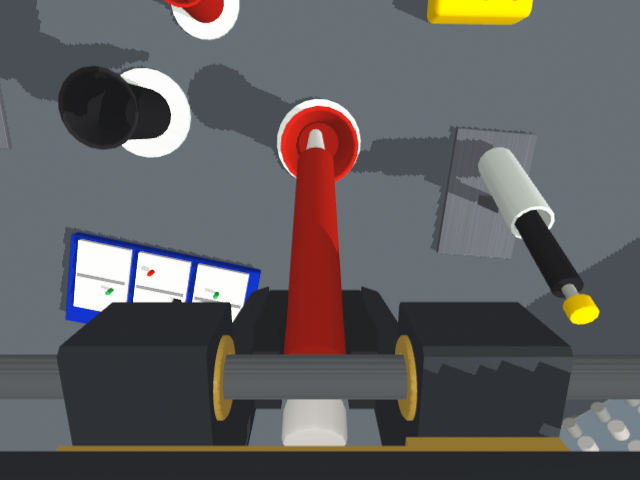

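View pics/side3.png

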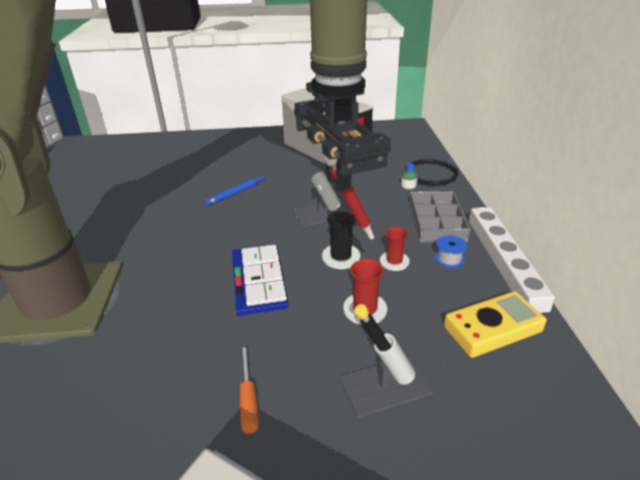

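The wrist view shows the nose at (315,140), over the tube mouth centred near (318,142). The side camera reads the tube's y about 4 mm low compared with the other two. Scene and wrist agree on (0.6067, -0.090), so I use that. I correct y by +2.8 and z by −3, then lower slanted.

carry_out(targets="0 0 2.8 -3 0;0 12 0 0 0;0 12 0 0 0;0 12 0 0 0;0 12 0 0 0;0 12 0 0 0;0 12 0 0 0;0 12 0 0 0;0 0 0 0 0;0 0 0 0 0")

```text
clock: 7.77
tool_pos: [0.557, -0.1091, 0.3678]
eef_rot: [-0.698, -0.111, 0.699, -0.11]
contact_force: [-0.3, 0.8, 0.0]
opening: 0.221
```

```bash
python3 - <<'E'
from tube import *
s,g,T,c,a,o=meas("x")
print(s["clock"],s["tool_pos"].round(4),s["contact_force"].round(2),s["opening"],g)
p=tube("wrist",s); cv2.imwrite(f"pics/wrist4.png",p)
q=np.hstack([cv2.resize(o["scene"][60:260,160:380],(400,364)),cv2.resize(o["side"][100:340,280:440],(266,400))[:364]]);cv2.imwrite("pics/mix4.png",q)
E
```

```text
scene 439 c-g mm [-0.9  1.   0. ] lean 24.7 az -162.0 loc tilt z,y [24.7 -0.1] rms 0.0015 axial [-0.1144  0.0085] nose via lower [ 0.6157 -0.0889  0.0841] via upper [ 0.6182 -0.0882  0.0786]
side 403 c-g mm [ -3.  -17.4   0. ] lean 27.6 az -165.0 loc tilt z,y [27.6 -1.5] rms 0.0032 axial [-0.1175  0.0094] nose via lower [ 0.6226 -0.1079  0.0848] via upper [ 0.6235 -0.1076  0.0829]
both 842 c-g mm [-0.7  0.3  0. ] lean 24.6 az -163.0 loc tilt z,y [24.6 -0.3] rms 0.0013 axial [-0.1144  0.0118] nose via lower [ 0.6159 -0.09    0.084 ] via upper [ 0.617  -0.0896  0.0815]
7.7667 [ 0.557  -0.1091  0.3678] [-0.3   0.8   0.02] 0.22070770883228885 [ 0.55683974 -0.10912228  0.22075116]
wrist 565 tube fit [ 0.6065 -0.0908  0.0198] rms 0.0001
```

View pics/wrist4.png

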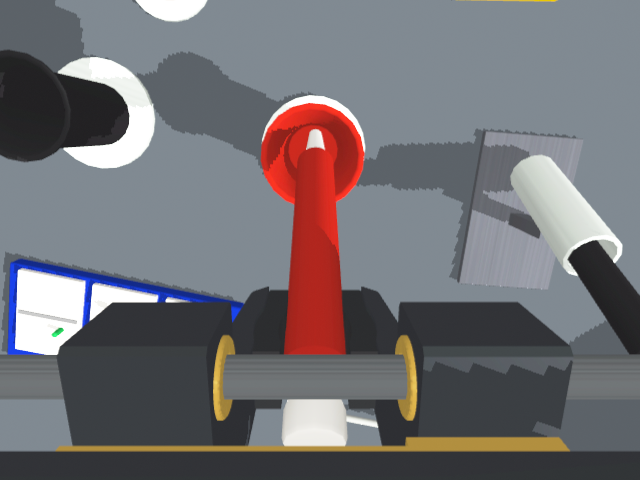

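View pics/mix4.png

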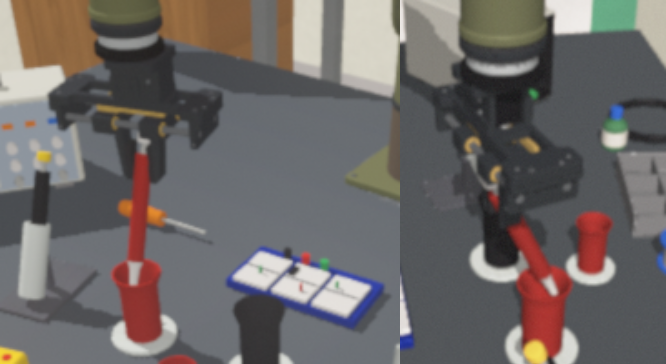

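The nose is inside the flare at a slant, at wrist (315,138), and there is no contact force. I centre by −2 in y and lower 36 mm more, still slanted.

carry_out(targets="0 0 -2 0 0;0 6 0 0 0;0 6 0 0 0;0 6 0 0 0;0 6 0 0 0;0 6 0 0 0;0 6 0 0 0;0 0 0 0 0", force=10)

```text
clock: 8.58
tool_pos: [0.5557, -0.1073, 0.3305]
eef_rot: [-0.698, -0.111, 0.699, -0.11]
contact_force: [-0.0, -0.6, -0.9]
opening: 0.223
```

```bash
python3 - <<'E'
from tube import *
s,g,T,c,a,o=meas("x",cams=("scene",))
print(s["clock"],s["tool_pos"].round(4),s["contact_force"].round(2),s["opening"],g)
p=tube("wrist",s); cv2.imwrite(f"pics/wrist5.png",p)
E
```

```text
scene 314 c-g mm [17.3  6.5  0. ] lean 25.0 az -149.0 loc tilt z,y [24.5  5.9] rms 0.0031 axial [-0.0743  0.0172] nose via lower [ 0.6126 -0.0767  0.0835] via upper [ 0.6262 -0.0685  0.0495]
both 314 c-g mm [17.3  6.5  0. ] lean 25.0 az -149.0 loc tilt z,y [24.5  5.9] rms 0.0031 axial [-0.0743  0.0172] nose via lower [ 0.6126 -0.0767  0.0835] via upper [ 0.6262 -0.0685  0.0495]
8.5833 [ 0.5557 -0.1073  0.3305] [-0.04 -0.59 -0.95] 0.2229856493840578 [ 0.55537569 -0.10719825  0.18351574]
wrist 931 tube fit [ 0.607  -0.091   0.0199] rms 0.0001
```

View pics/wrist5.png

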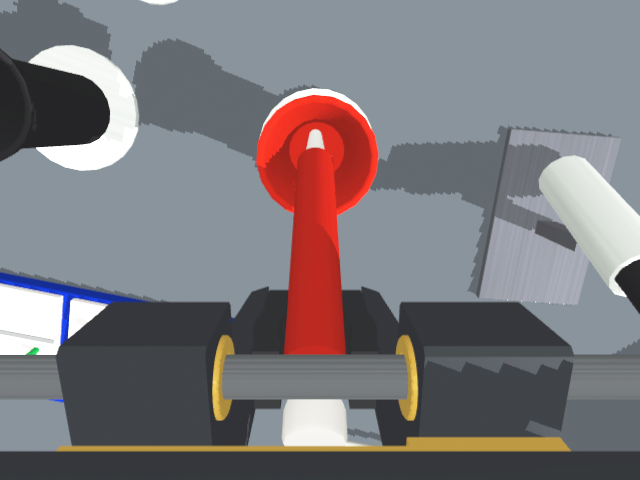

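Nose at z≈45 mm, well inside the tube and still slanted. Next comes straightening: I move the grip along tool −z so the nose bears on the far wall and the pump pivots between the pads.

carry_out(targets="0 0 0 -4 0;0 0 0 -4 0;0 0 0 -4 0;0 0 0 -4 0;0 0 0 -4 0;0 0 0 -4 0;0 0 0 0 0", force=8)

```text
clock: 9.27
tool_pos: [0.58, -0.0994, 0.332]
eef_rot: [0.699, 0.111, -0.698, 0.111]
contact_force: [-0.9, -0.7, -0.6]
opening: 0.219
```

```bash
sed -i 's/X\[:,2\]>.112/X[:,2]>.108/; s/abs(loc\[:,1\])<.03/abs(loc[:,1])<.016/' meas.py; sed -i 's/X\[:,2\]>.108/X[:,2]>.122/' meas.py; python3 - <<'E'
from tube import *
s,g,T,c,a,o=meas("x")
print(s["clock"],s["tool_pos"].round(4),s["contact_force"].round(2),s["opening"],g)
p=tube("wrist",s); cv2.imwrite(f"pics/wrist6.png",p)
q=np.hstack([cv2.resize(o["scene"][60:260,160:380],(400,364)),cv2.resize(o["side"][100:340,280:440],(266,400))[:364]]);cv2.imwrite("pics/mix6.png",q)
E
```

```text
scene 272 c-g mm [18.   6.9  0. ] lean 16.7 az -133.0 loc tilt z,y [14.6  8.4] rms 0.003 axial [-0.0629  0.0167] nose via lower [ 0.6173 -0.0716  0.0903] via upper [ 0.6269 -0.0612  0.043 ]
side 169 c-g mm [ 0.5 -0.4  0. ] lean 14.9 az -158.0 loc tilt z,y [14.8  1. ] rms 0.001 axial [-0.0664  0.0124] nose via lower [ 0.6051 -0.09    0.0861] via upper [ 0.6171 -0.0852  0.0376]
both 441 c-g mm [0.9 1.  0. ] lean 15.0 az -163.0 loc tilt z,y [15.  -0.2] rms 0.0014 axial [-0.0673  0.0126] nose via lower [ 0.6067 -0.0904  0.0853] via upper [ 0.6188 -0.0866  0.0378]
9.2667 [ 0.58   -0.0994  0.332 ] [-0.93 -0.65 -0.55] 0.21884634477926235 [ 0.58014644 -0.09941591  0.18504992]
wrist 726 tube fit [ 0.6084 -0.0907  0.0198] rms 0.0004
```

View pics/wrist6.png

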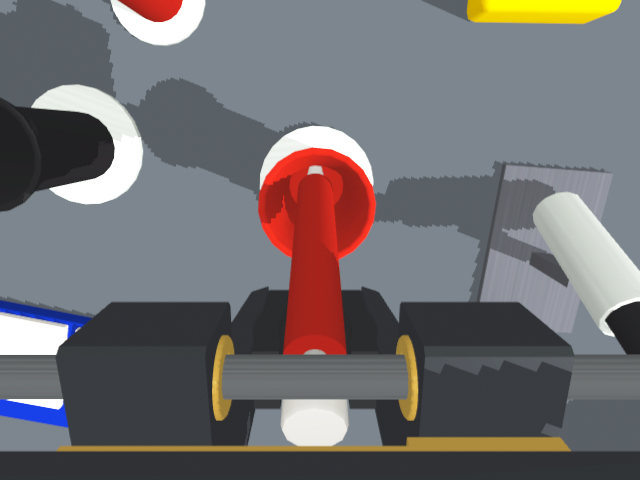

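View pics/mix6.png

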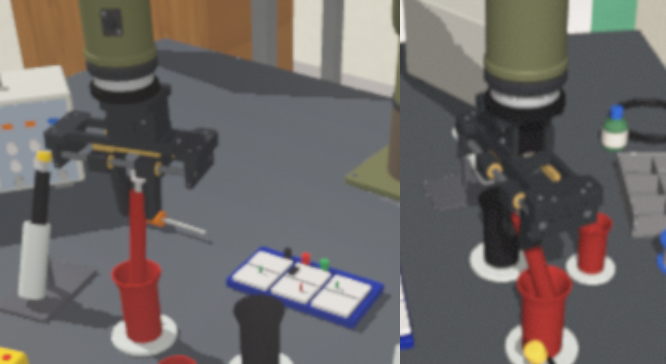

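It works: the pump pivoted from 24.6° to 15° and the wrist force stayed near 1 N. I continue.

carry_out(targets="0 0 0 -4 0;0 0 0 -4 0;0 0 0 -4 0;0 0 0 -4 0;0 0 0 -4 0;0 0 0 -4 0;0 0 0 -4 0;0 0 0 -4 0;0 0 0 0 0")

```text
clock: 10.17
tool_pos: [0.6103, -0.0896, 0.332]
eef_rot: [0.699, 0.111, -0.698, 0.111]
contact_force: [-0.7, 0.0, -0.8]
opening: 0.224
```

```bash
python3 - <<'E'
from tube import *
s,g,T,c,a,o=meas("x",a_guess=[0,0])
print(s["clock"],s["tool_pos"].round(4),s["contact_force"].round(2),s["opening"],g)
print('grasp rel tube in tool y,z mm',((g-[.6067,-.0905,0])@T)[1:]*1000)
p=tube("wrist",s); cv2.imwrite(f"pics/wrist7.png",p)
q=np.hstack([cv2.resize(o["scene"][60:260,160:380],(400,364)),cv2.resize(o["side"][100:340,280:440],(266,400))[:364]]);cv2.imwrite("pics/mix7.png",q)
E
```

```text
scene 238 c-g mm [2.6 2.1 0. ] lean 0.2 az 154.0 loc tilt z,y [ 0.1 -0.1] rms 0.0013 axial [-0.0626  0.0131] nose via lower [ 0.6134 -0.0876  0.0864] via upper [ 0.6136 -0.0877  0.0331]
side 182 c-g mm [2.2 0.5 0. ] lean 0.8 az -81.0 loc tilt z,y [0.1 0.8] rms 0.001 axial [-0.0627  0.0121] nose via lower [ 0.6125 -0.0877  0.0863] via upper [ 0.6124 -0.087   0.0321]
both 420 c-g mm [2.4 1.9 0. ] lean 0.6 az 101.0 loc tilt z,y [-0.1 -0.6] rms 0.0013 axial [-0.0628  0.0131] nose via lower [ 0.6131 -0.0887  0.0862] via upper [ 0.6132 -0.0892  0.0331]
10.1667 [ 0.6103 -0.0896  0.332 ] [-0.74  0.01 -0.8 ] 0.22360278692656205 [ 0.61047488 -0.0895692   0.18498547]
grasp rel tube in tool y,z mm [ 0.3160594  -4.07080662]
wrist 1218 tube fit [ 0.611  -0.0898  0.0212] rms 0.001
```

View pics/wrist7.png

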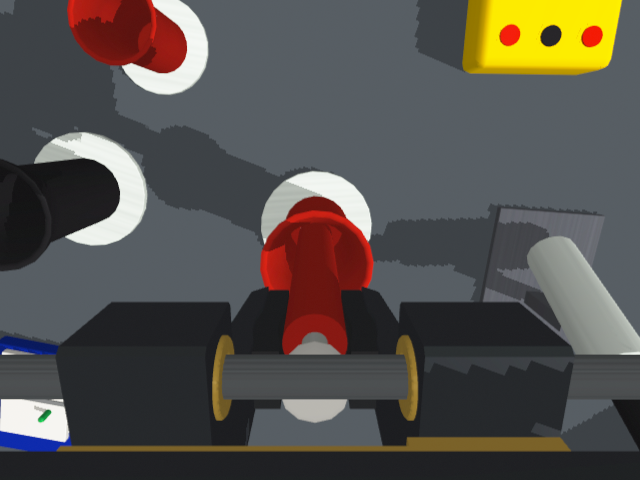

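View pics/mix7.png

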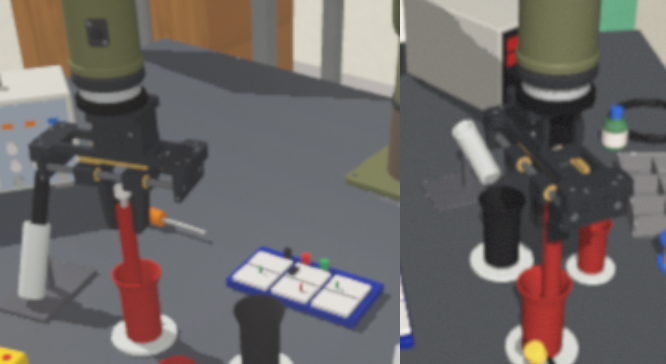

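The pump is upright within 1°, with its nose at z≈32 mm. I re-centre by +4 along tool z and lower most of the way.

carry_out(targets="0 0 0 2 0;0 0 0 2 0;0 4 0 0 0;0 4 0 0 0;0 4 0 0 0;0 4 0 0 0;0 4 0 0 0;0 0 0 0 0;0 0 0 0 0")

```text
clock: 11.07
tool_pos: [0.6056, -0.0912, 0.3116]
eef_rot: [-0.698, -0.111, 0.699, -0.11]
contact_force: [-0.8, 0.5, -0.4]
opening: 0.226
```

carry_out(targets="0 1 0 0 0;0 1 0 0 0;0 1 0 0 0;0 0 0 0 0;0 0 0 0 0")

```text
clock: 11.48
tool_pos: [0.6057, -0.0913, 0.309]
eef_rot: [0.698, 0.11, -0.698, 0.11]
contact_force: [-0.1, -0.5, -0.2]
opening: 0.225
```

```bash
python3 - <<'E'
from tube import *
s,g,T,c,a,o=meas("x",a_guess=[0,0])
print(s["clock"],s["tool_pos"].round(4),s["contact_force"].round(2),s["opening"],g)
print('grasp rel tube in tool y,z mm',((g-[.6067,-.0905,0])@T)[1:]*1000)
E
```

```text
scene 162 c-g mm [2.7 1.7 0. ] lean 1.8 az -111.0 loc tilt z,y [1.1 1.4] rms 0.0013 axial [-0.0397  0.0138] nose via lower [ 0.6092 -0.0873  0.0863] via upper [ 0.6101 -0.085   0.0109]
side 69 c-g mm [ 2.9 -1.   0. ] lean 3.5 az -98.0 loc tilt z,y [1.6 3.2] rms 0.0009 axial [-0.0388  0.0129] nose via lower [ 0.6092 -0.0878  0.0874] via upper [ 0.6099 -0.083   0.0102]
both 231 c-g mm [2.6 1.6 0. ] lean 1.2 az -178.0 loc tilt z,y [ 1.1 -0.3] rms 0.0013 axial [-0.0396  0.0136] nose via lower [ 0.6098 -0.0897  0.0865] via upper [ 0.6114 -0.0896  0.0107]
11.4833 [ 0.6057 -0.0913  0.309 ] [-0.13 -0.51 -0.22] 0.2253123957091831 [ 0.60569752 -0.0912822   0.16203015]
grasp rel tube in tool y,z mm [0.43775821 1.1793627 ]
```

Nose at about 10–11 mm, with the floor at 8 mm. I lower in 1 mm steps and watch the vertical force for contact.

carry_out(targets="0 1 0 0 0;0 0 0 0 0;0 0 0 0 0")

```text
clock: 11.83
tool_pos: [0.6057, -0.0913, 0.308]
eef_rot: [0.698, 0.111, -0.698, 0.11]
contact_force: [0.3, -0.1, -0.7]
opening: 0.224
```

carry_out(targets="0 1 0 0 0;0 0 0 0 0;0 0 0 0 0")

```text
clock: 12.08
tool_pos: [0.6058, -0.0913, 0.3073]
eef_rot: [0.699, 0.11, -0.698, 0.111]
contact_force: [0.2, -0.6, 1.4]
opening: 0.224
```

carry_out(targets="0 1 0 0 0;0 0 0 0 0;0 0 0 0 0")

```text
clock: 12.33
tool_pos: [0.6063, -0.0915, 0.3071]
eef_rot: [0.699, 0.11, -0.698, 0.111]
contact_force: [-0.9, 0.5, 6.5]
opening: 0.222
```

The floor is reached: 1.4 N at z=0.3073, then 6.5 N. I ease back 1 mm and open.

carry_out(targets="0 -1 0 0 0;0 0 0 0 0;0 0 0 0 0")

```text
clock: 12.58
tool_pos: [0.6058, -0.0913, 0.3072]
eef_rot: [0.699, 0.11, -0.698, 0.111]
contact_force: [0.9, -0.1, 3.3]
opening: 0.224
```

carry_out(targets="0.3 0 0 0 0;0.3 0 0 0 0;0.35 0 0 0 0;0.4 0 0 0 0;0.45 0 0 0 0;0.5 0 0 0 0;0.6 0 0 0 0;0.7 0 0 0 0;0.8 0 0 0 0;1 0 0 0 0;1 0 0 0 0;1 0 0 0 0;1 0 0 0 0;1 0 0 0 0;1 0 0 0 0;1 0 0 0 0;1 0 0 0 0")

```text
clock: 14.0
tool_pos: [0.6057, -0.0913, 0.307]
eef_rot: [0.698, 0.11, -0.698, 0.11]
contact_force: [0.2, -0.6, 0.4]
opening: 1.002
```

```bash
python3 - <<'E'
from tube import *
s,g,T,c,a,o=meas("x",a_guess=[0,0])
print(s["clock"],s["tool_pos"].round(4),s["contact_force"].round(2),s["opening"],g)
p,_=eyes.snapshot("wrist"); cv2.imwrite(f"pics/wrist8.png",p)
q=np.hstack([cv2.resize(o["scene"][60:260,160:380],(400,364)),cv2.resize(o["side"][100:340,280:440],(266,400))[:364]]);cv2.imwrite("pics/mix8.png",q)
E
```

```text
scene 162 c-g mm [6.5 3.7 0. ] lean 1.1 az 55.0 loc tilt z,y [-0.8 -0.6] rms 0.0014 axial [-0.0373  0.0141] nose via lower [ 0.6115 -0.0887  0.0867] via upper [ 0.6106 -0.0899  0.0091]
side 105 c-g mm [8.1 1.7 0. ] lean 4.1 az -47.0 loc tilt z,y [-1.7  3.7] rms 0.001 axial [-0.0377 -0.0051] nose via lower [ 0.6102 -0.0857  0.0865] via upper [ 0.6055 -0.0806 -0.0096]
both 267 c-g mm [6.6 3.6 0. ] lean 0.7 az 59.0 loc tilt z,y [-0.5 -0.5] rms 0.0013 axial [-0.0378  0.0138] nose via lower [ 0.6118 -0.0885  0.0862] via upper [ 0.6113 -0.0894  0.0088]
14.0 [ 0.6057 -0.0913  0.307 ] [ 0.18 -0.63  0.44] 1.0019116255669256 [ 0.60569057 -0.09128273  0.16002236]
```

View pics/wrist8.png

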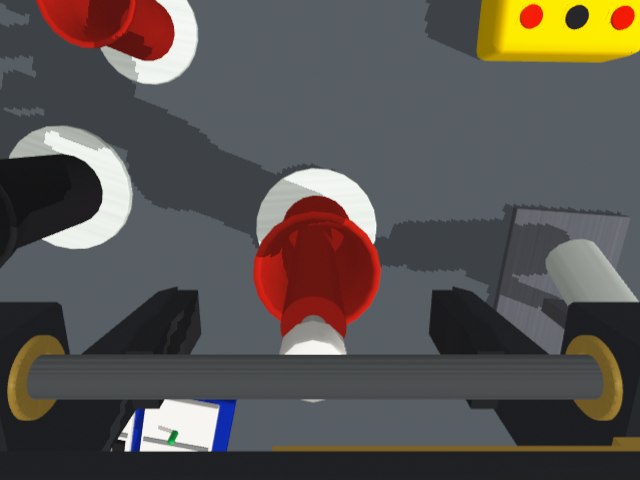

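View pics/mix8.png

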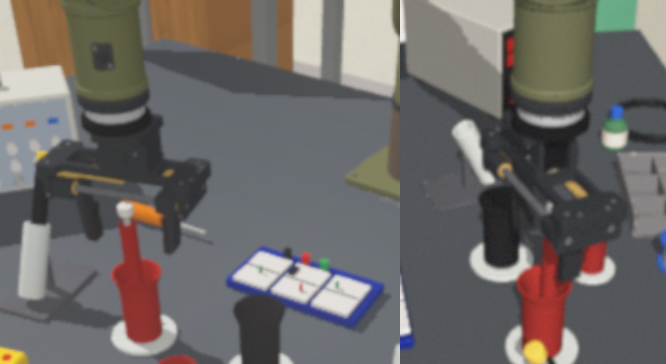

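The pump is released and standing nearly upright, nose on the floor at z≈9 mm. The knob is at wrist (315,340), between open fingers. I retract straight up.

carry_out(targets="1 -8 0 0 0;1 -15 0 0 0;1 -20 0 0 0;1 -20 0 0 0;1 -20 0 0 0;1 -20 0 0 0;1 -20 0 0 0;1 -20 0 0 0;1 0 0 0 0;1 0 0 0 0;1 0 0 0 0;1 0 0 0 0;1 0 0 0 0")

```text
clock: 15.23
tool_pos: [0.6054, -0.0912, 0.4489]
eef_rot: [-0.698, -0.111, 0.699, -0.11]
contact_force: [0.0, -0.1, -0.0]
opening: 0.999
```

```bash
python3 - <<'E'
from plant import r,eyes
from h import *
s=r.get_state(); print(s["clock"],s["tool_pos"].round(4),s["contact_force"].round(2))
for n in ("scene","side"):
    p,d=eyes.snapshot(n); cv2.imwrite(f"pics/{n}9.png",p); P=cloud(eyes,n,d)
    m=(d>0)&(np.hypot(P[...,0]-.6067,P[...,1]+.0905)<.06)&(P[...,2]>.106)&(P[...,2]<.21)
    X=P[m]; c=X.mean(0); a=np.linalg.svd(X-c)[2][0]; a*=np.sign(a[2]); print(n,len(X),'top z',np.percentile(X[:,2],99),'lean',np.degrees(np.arccos(a[2])),'c',c)
    b=cv2.imread(f"pics/{n}0.png") ; print(p.shape)
E
```

```text
15.2333 [ 0.6054 -0.0912  0.4489] [ 0.01 -0.07 -0.02]
scene 356 top z 0.1988187166178856 lean 3.0429415479890154 c [ 0.61577065 -0.08317598  0.15454178]
(480, 640, 3)
side 494 top z 0.19741575396321234 lean 3.0275359959222787 c [ 0.60847741 -0.09559752  0.15381933]
(480, 640, 3)
```

View pics/scene9.png

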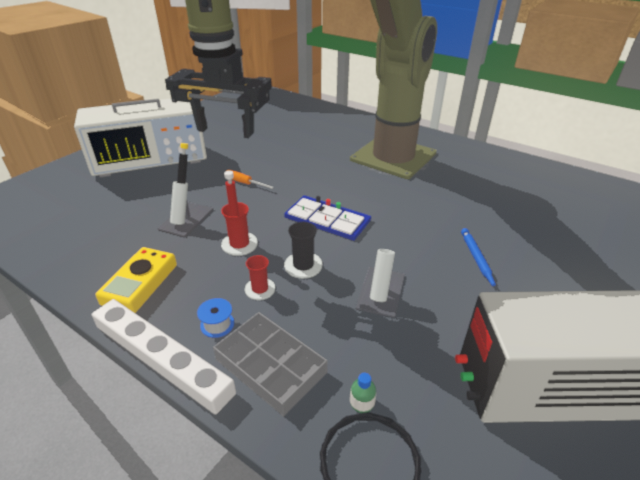

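View pics/side9.png

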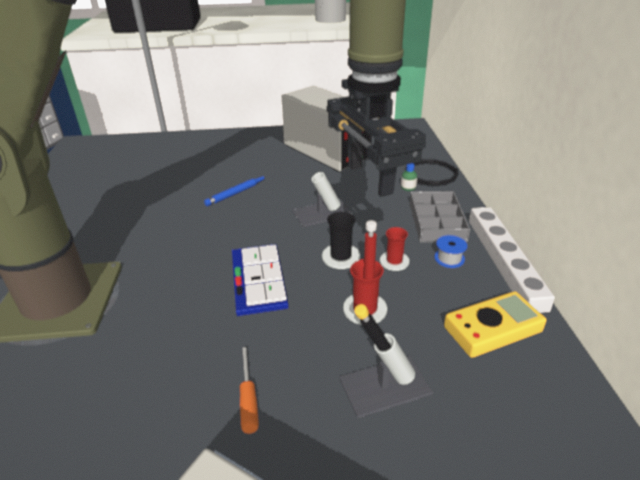

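The pump stands in the large red tube, with its knob at scene (230,175). Its top is at 198 mm (8 mm floor + 190 mm length) and it leans about 3°. The black pump is unmoved at (181,185), the gripper is clear, and the force is zero. I hand it in.

```bash
python3 -c "
from plant import r
print(r.finish_job())"
```

```text
the job is handed in; nothing more can be done
None
```

The red solder sucker is nose down on the floor of the large red tube, and I handed the job in at about 15.3 s of the 64 s allowed.

**What I did:** I gripped the barrel near its top, about 153 mm from the nose, and pulled the tool out along its axis. I brought the nose into the tube at a 25° slant. The moves cannot tilt the gripper, so I straightened the tool by pushing the nose against the far wall, which made it pivot in a light grip. I then lowered it until I felt the floor, at most 6.5 N, and let go.

**Last checks:**
- **Seating:** after I backed the arm off, the knob top measured 197–199 mm. The expected height is 198 mm, so the nose is on the bottom.
- **Lean:** about 3°, against the 15° allowed.
- **Surroundings:** the black solder sucker looks unmoved in the pictures. The gripper was clear and the contact force was about zero.

**Disagreements:** the side camera put the tube's y about 4 mm lower than the other two cameras, so I used the scene and wrist values. Some of the single-camera lean fits were thrown off when the tube's red rim came into view, and I ignored those.

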